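# Load the print jig with gift tins

## Robot

A 6-joint arm with a two-finger parallel gripper is mounted at the origin on a cart in front of the work surface, level with it; the furniture and walls round the work are solid. World frame = base frame: x ahead of the robot, y to its left, z up, the work surface at z = 0. Lengths are in m, angles in rad, forces in N, time in s.
With the tool pointing down it reaches from about 0.35 to 0.775 m from the base axis. Payload 5.5 kg.
Tool frame: the origin (TCP) lies at the very end of the fingers, on their centre line; the grasp point (between the pads) lies 19 mm behind it; z points along the fingers, y is the direction in which the jaws open and shut (so a half turn about z gives the same grasp; the last joint's range is limited). The gripper opens to 85 mm and grips with 20 to 120 N. Pads are 22 mm wide; open, the fingers measure 114 mm over their backs; the gripper's body (76 mm by 85 mm) begins 54 mm behind the grasp point. The pads swing forward as they close: fully open they stand 13 mm farther back than shut.
Start: joints at [-1.328, 0.313, 0.046, 1.304, 0, 1.431], TCP at [0.215, -0.533, 0.231] pointing down, gripper open.
Joint ranges: [-2.76, 2.76], [-0.86, 1.69], [-1.03, 1.26], [-2.2, 2.34], [-1.47, 1.5], [-3.14, 3.14]. Speed limits (rad/s): [2.57, 2.57, 3.14, 3.14, 3.14, 3.14].

## Interface

Orientations are given as a unit quaternion [w, x, y, z].
In Python, from workcell import get_state, imaging, env, spotter gives the robot as it stands.
- The arm moves only by the tool play_rows, never from a script. Its argument "moves" is a list of rows, each an object with "claw": the finger opening in cm, from 0 to 8.54; "delta_pos": the shift along the tool's x, y, z in cm, a list of three; "twist": the turn about the tool's z in degrees. A call has 1 to 12 rows; each row is the pose to reach, as a shift and turn from the pose commanded when the call began, along the tool's axes at that moment; what a row does not reach only later rows make up. A row lasts 1/8 s, in which the tool goes at most 62.5 mm and 10.7 degrees, less where a joint would pass 70% of its speed; a pose out of reach is approached as far as the arm can. A call with a gripper value outside its range is refused whole. The fingers move at their own pace and stop on an object; "force" is the grip in N (left out, the last holds). Time passes only in rows, so rows that repeat a pose let the fingers close. It gives the time, the measured TCP pose, the force and the opening at its end, in the units of the state.
- get_state(): the state, without advancing time (a new reading comes with each control period).
- imaging.read_camera(name): name is "side" or "top" or "wrist"; returns the picture (384x512x3 uint8, red, green, blue); there is no depth.
- imaging.camera_info(name): a dict with "fx", "fy", "cx", "cy" (pixels), "world_to_cam" (4x4, takes a point from world to camera coordinates). Camera axes: x right, y down, z forward; pixel columns grow to the right and rows downward; lengths in m; the calibration is good to about 2 mm. A picture is of the moment at which its call begins: read the wrist's pose just before it. camera_info takes no time and is no camera call; for the wrist camera it gives the pose at the moment of the call.
- env.hand_in(): hands the job in, once; it reports no verdict.
Trained networks look in the newest picture that a camera, given by its name, has taken for a name from the list of things; names that differ only in an ending like _2 or _b are one class to them, and where a whole thing is asked for, a point or a joint stands for the part that bears it (a point fixed in the world has none). Each returns a list of dicts, best first, with "conf" (0 to 1); they miss things now and then, are a little off and sometimes report something else, mostly with a low value. They report only what shows in the picture. A call takes as long as a camera call. They do not tell look-alikes from the thing itself.
- spotter.spot_in(camera, query): "extent" ([left, top, right, bottom] in pixels, round what is visible of it).
The state is a dict: "clock": time; "joint_pos": joint angles; "qvel": joint speeds; "tau": joint torques, N m; "tcp_pos": TCP position; "orientation": TCP orientation; "wrist_force": force on the tool from outside, world axes, zero at the start; "ft_torque": the same for the moment, N m; "finger_gap": finger opening in m.
Only numpy, scipy, OpenCV 4.12 (cv2) and the standard library are available. Lean on these libraries where they do the work, as an engineer would, in place of code of your own. Each camera call takes 0.05 s, during which the arm holds its last target. There are 200 camera calls.

## Task

Load the print jig so that all three lids will lie at one height under the print head: seat the large round tin and the oblong tin each in the insert whose nest fits it, put the small, taller riser in the small round nest, and set the low round tin in the seat on that riser. Everything sits flat, fully home and lid up; leave the spare square tin and the wide thin riser where they are.

Things in the scene. Friction and masses are not known exactly. Their poses are not given: they have to be found in the camera images.
- tin_large: The large round tin: plain tinplate with a slip lid, closed, diameter 60 mm, 32 mm high, about 60 g. It stands on the bench, lid up. Origin at the centre of its underside, z up along its axis.
- tin_low: The small low round tin: plain tinplate with a slip lid, closed, diameter 36 mm, 18 mm high, about 30 g, lid up. Origin at the centre of its underside, z up.
- tin_oblong: The oblong tin: plain tinplate with a slip lid, closed, with rounded corners, 66 mm along its own x, 40 mm along its own y, 32 mm high, about 55 g, lid up. Origin at the centre of its underside, z up.
- riser_small: The small, taller riser: a grey plastic disc, outside diameter 48 mm, 17 mm high over all, with a shallow round seat in its top (42 mm across, 3 mm deep, so the seat's floor is 14 mm above the underside) that takes the low tin; the rim round the seat is 3 mm thick. About 36 g. Seat upward. Origin at the centre of its underside, z up.
- riser_wide: A spare riser, not for this job: a wide thin grey plastic disc, outside diameter 60 mm, 9 mm high over all, with a 54 mm seat in its top. To be left where it is. Origin at the centre of its underside.
- tin_square: A spare tin, not for this job (no insert for it): square plain tinplate with a slip lid and rounded corners, 56 x 56 mm, 24 mm high. To be left where it is. Origin at the centre of its underside.
- nest_large: Plywood insert of the jig, 84 x 84 mm, 14 mm thick, with a round nest 66 mm across (the largest round one), 6 mm deep, dark rubber floor, edge bevelled 2 mm: for the large round tin. Fixed. Origin under the nest's centre, on the insert's underside; the nest's floor is 8 mm and the insert's face 14 mm above it (about 14 and 20 mm above the bench).
- nest_small: Plywood insert of the jig, 84 x 84 mm, 14 mm thick, with a round nest 54 mm across (the smaller round one), 6 mm deep, dark rubber floor, edge bevelled 2 mm: for the small riser, which carries the low tin. Fixed. Origin under the nest's centre, on the insert's underside; the nest's floor is 8 mm and the insert's face 14 mm above it.
- nest_oblong: Plywood insert of the jig, 84 x 84 mm, 14 mm thick, with a rectangular nest, 72 mm along its own x and 46 mm along its own y, 6 mm deep, dark rubber floor, edge bevelled 2 mm: for the oblong tin, either way round. Fixed. Origin under the nest's centre, on the insert's underside; the nest's floor is 8 mm and the insert's face 14 mm above it.
- jig_carrier: The print jig's aluminium carrier, clamped to the bench, 100 mm along its own x and 280 mm along its own y; its rails, 15 mm high, hold the three inserts side by side at 88 mm pitch along its y, in any order. Origin at the centre of its underside on the bench. The inserts' axes are parallel to its own. The printer behind the work is solid: its front stands at x = 0.66, 250 mm high, and right of y = -0.2 its hood rises to 490 mm, so carry things across in front of it.
Things that resemble listed ones, but are neither listed nor needed, are in the scene too. Leave any purple look-alike of the tin_large alone.

How it is judged:
By the outcome, as a careful person would: the job done as asked, in the order asked, and still so for the second after the job is handed in, with the robot touching nothing.
It also fails if it takes over 109 s, if anything falls off the work surface, if the arm or the gripper's body presses on something with over 40 N, if the wrist force passes 120 N, or if a joint passes its speed limit or range.

## Working session

There is one attempt and no reset: what is moved stays moved. The work goes in short steps, Python scripts to look and compute and a tool call to move; the robot and the scene stay as the last step left them, time stands still between calls to the robot, and variables do not carry over. Pictures are saved under pics/ and viewed, about 12 in all and at most 16, crops included, and the job is handed in when it is done.

Besides the shell and the picture viewer there is one more tool, called after "Call:" as name([rows], argument=value, ...), one row to a line, values as JSON. play_rows: Moves the arm, as the interface text tells. Its arguments: {"type":"object","properties":{"moves":{"type":"array"},"force":{"type":"number"}},"required":["moves"]}

```bash
mkdir -p pics && ls && python3 - <<'E'
from workcell import get_state, imaging, env, spotter
import cv2, numpy as np
s=get_state(); print(s['clock'],s['tcp_pos'],s['orientation'],s['finger_gap'])
for c in ['top','side']:
    im=imaging.read_camera(c); cv2.imwrite(f'pics/{c}0.png',cv2.resize(im[...,::-1],(800,600),interpolation=cv2.INTER_CUBIC))
    i=imaging.camera_info(c); print(c,i['fx'],i['cx'],i['cy'],np.round(i['world_to_cam'],3).tolist())
    for q in ['tin_large','tin_low','tin_oblong','riser_small','riser_wide','tin_square','nest_large','nest_small','nest_oblong','jig_carrier']:
        print(q,[(np.round(d['extent']).astype(int).tolist(),round(d['conf'],2)) for d in spotter.spot_in(c,q)])
E
```

```text
pics
0.0 [ 0.21463387 -0.53289009  0.23040542] [-9.05149506e-04  9.81740710e-01  1.90221860e-01 -5.39713913e-05] 0.08526122743240051
top 418.09692081646824 251.17985227276168 191.1680635769848 [[-0.013, -1.0, -0.003, -0.114], [-0.987, 0.013, -0.159, 0.47], [0.159, 0.001, -0.987, 1.339], [0.0, 0.0, 0.0, 1.0]]
tin_large [([253, 192, 267, 213], 0.69), ([356, 190, 380, 210], 0.67)]
tin_low [([309, 168, 318, 178], 0.62)]
tin_oblong [([336, 165, 357, 186], 0.55)]
riser_small [([271, 167, 280, 180], 0.63), ([282, 197, 301, 216], 0.39)]
riser_wide [([285, 198, 299, 215], 0.76)]
tin_square [([318, 191, 340, 211], 0.6)]
nest_large [([152, 178, 181, 206], 0.9)]
nest_small [([178, 174, 209, 199], 0.6), ([155, 173, 180, 206], 0.36)]
nest_oblong [([205, 173, 237, 199], 0.56)]
jig_carrier [([150, 165, 237, 205], 0.9)]
side 351.5815617647617 254.2252417813466 193.09052217274893 [[0.996, 0.082, 0.024, -0.473], [0.063, -0.513, -0.856, -0.065], [-0.057, 0.854, -0.517, 1.104], [0.0, 0.0, 0.0, 1.0]]
tin_large [([227, 192, 245, 208], 0.9), ([199, 291, 229, 322], 0.88)]
tin_low [([263, 242, 276, 257], 0.62), ([203, 243, 240, 279], 0.16)]
tin_oblong [([245, 266, 281, 298], 0.96)]
riser_small [([263, 214, 281, 225], 0.48)]
riser_wide [([214, 224, 238, 238], 0.87)]
tin_square [([201, 245, 240, 279], 0.57)]
nest_large [([251, 146, 274, 157], 0.68)]
nest_small [([250, 159, 276, 172], 0.87)]
nest_oblong [([248, 174, 281, 188], 0.96)]
jig_carrier [([248, 157, 282, 195], 0.8)]
```

View pics/top0.png

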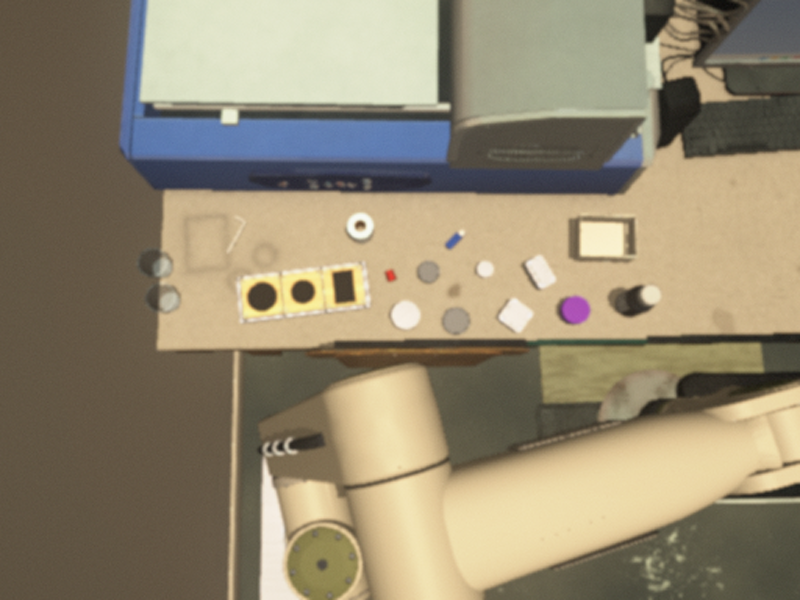

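View pics/side0.png

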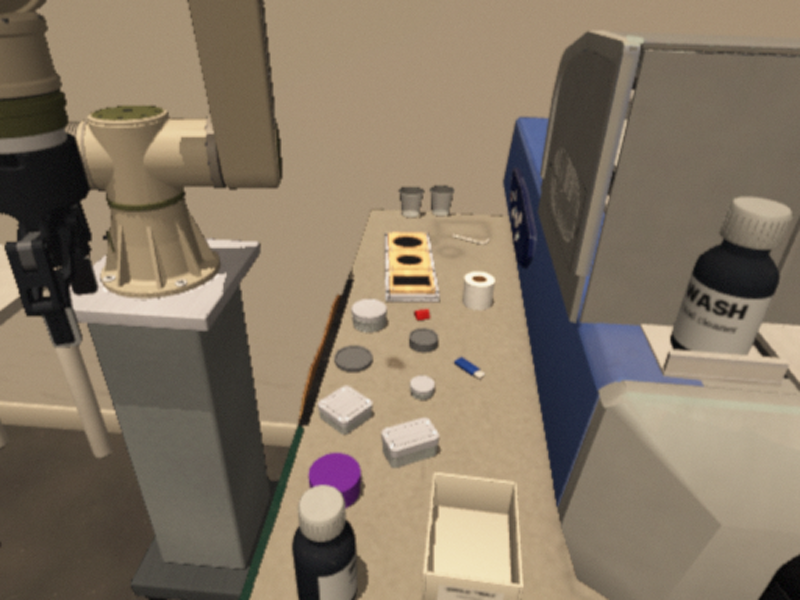

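Top view (800x600 px): plain large tin (405,314), purple look-alike (575,310), riser_small (428,271), riser_wide (456,320), tin_low (485,268), tin_square (516,315) and tin_oblong (540,272). The nests run large (262,296), small (303,291), oblong (344,286). The side view agrees with this.

```bash
cat > h.py <<'E'
from workcell import get_state, imaging, env, spotter
import cv2, numpy as np
from scipy.spatial.transform import Rotation as R
def rot(s):
    q=s['orientation']; return R.from_quat([q[1],q[2],q[3],q[0]])
def ray(info,u,v,z):
    T=np.array(info['world_to_cam']); C=-T[:3,:3].T@T[:3,3]
    d=T[:3,:3].T@np.array([(u-info['cx'])/info['fx'],(v-info['cy'])/info['fy'],1])
    return C+d*(z-C[2])/d[2]
def proj(info,p):
    T=np.array(info['world_to_cam']); c=T[:3,:3]@np.array(p)+T[:3,3]
    return info['fx']*c[0]/c[2]+info['cx'],info['fy']*c[1]/c[2]+info['cy']
def wrap(a,p): return (a+p/2)%p-p/2
def go(p,ang=None,s=None):
    """shift (cm) in tool axes to world p; twist deg so jaw axis (tool y) at world angle ang deg"""
    s=s or get_state(); r=rot(s); M=r.as_matrix()
    d=M.T@(np.array(p)-s['tcp_pos'])*100
    a=np.degrees(np.arctan2(M[1,1],M[0,1]))
    t=None if ang is None else round(-wrap(ang-a,180),1)   # tool z down: +twist = -world
    return np.round(d,2).tolist(),t,'jaw deg',round(a,1)
E
python3 - <<'E'
from h import *
i=imaging.camera_info('top')
for n,u,v,z in [('large',405,314,.032),('risS',428,271,.017),('low',485,268,.018),('obl',540,272,.032),('sq',516,315,.024),('wide',456,320,.009),('nL',262,296,.02),('nS',303,291,.02),('nO',344,286,.02),('purple',575,310,.03)]:
    print(n,np.round(ray(i,u*.64,v*.64,z),3)[:2])
w=imaging.camera_info('wrist'); s=get_state(); T=np.array(w['world_to_cam']); C=-T[:3,:3].T@T[:3,3]
print(w['fx'],w['cx'],w['cy']); M=rot(s).as_matrix()
print('cam in tool',M.T@(C-s['tcp_pos'])); print('cam axes in tool',np.round(M.T@T[:3,:3].T,3)); print(np.round(M,3))
print(go([.43,-.33,.25],90), go([.43,-.21,.25],90))
E
```

```text
large [ 0.436 -0.146]
risS [ 0.531 -0.197]
low [ 0.536 -0.32 ]
obl [ 0.523 -0.435]
sq [ 0.432 -0.381]
wide [ 0.425 -0.255]
nL [0.481 0.159]
nS [0.491 0.071]
nO [ 0.5   -0.016]
purple [ 0.44  -0.505]
268.14055297072605 252.27843712528855 189.5259432823629
cam in tool [ 0.07522883  0.00033499 -0.14279577]
cam axes in tool [[-0.001 -0.957 -0.291]
 [ 1.    -0.    -0.001]
 [ 0.001 -0.291  0.957]]
[[ 0.928  0.374  0.   ]
 [ 0.374 -0.928 -0.   ]
 [-0.     0.    -1.   ]]
([27.56, -10.83, -1.87], np.float64(21.9), 'jaw deg', np.float64(-68.1)) ([32.05, -21.96, -1.87], np.float64(21.9), 'jaw deg', np.float64(-68.1))
```

```bash
python3 -c "
from h import *
print(go([.46,-.26,.27],90))"
```

```text
([32.96, -16.2, -3.87], np.float64(21.9), 'jaw deg', np.float64(-68.1))
```

Call:
play_rows([
  {"claw": 8.5, "delta_pos": [33, -16, -4], "twist": 22},
  {"claw": 8.5, "delta_pos": [33, -16, -4], "twist": 22},
  {"claw": 8.5, "delta_pos": [33, -16, -4], "twist": 22},
  {"claw": 8.5, "delta_pos": [33, -16, -4], "twist": 22},
  {"claw": 8.5, "delta_pos": [33, -16, -4], "twist": 22},
  {"claw": 8.5, "delta_pos": [33, -16, -4], "twist": 22},
  {"claw": 8.5, "delta_pos": [33, -16, -4], "twist": 22},
  {"claw": 8.5, "delta_pos": [33, -16, -4], "twist": 22},
])

```text
clock: 2.1
tcp_pos: [0.4611, -0.2617, 0.2712]
orientation: [0.0, 1.0, -0.0, -0.0]
wrist_force: [-0.4, -0.6, -0.0]
finger_gap: 0.0853
```

```bash
python3 - <<'E'
from h import *
s=get_state(); i=imaging.camera_info('wrist'); im=imaging.read_camera('wrist')
print(s['clock'],s['tcp_pos'],go(s['tcp_pos'],90)[1:], s['joint_pos'])
np.save('w1.npy',im); 
import pickle; pickle.dump(i,open('w1.pkl','wb'))
cv2.imwrite('pics/w1.png',cv2.resize(im[...,::-1],(800,600),interpolation=cv2.INTER_CUBIC))
H=dict(tin_large=.032,tin_low=.018,tin_oblong=.032,riser_small=.017,riser_wide=.009,tin_square=.024,nest_large=.02,nest_small=.02,nest_oblong=.02)
for q in H:
    for d in spotter.spot_in('wrist',q)[:2]:
        e=d['extent']; print(q,np.round(e).astype(int).tolist(),round(d['conf'],2),np.round(ray(i,(e[0]+e[2])/2,(e[1]+e[3])/2,H[q]/2),3))
E
```

```text
2.1 [ 0.46105735 -0.26168249  0.27118791] (np.float64(-0.1), 'jaw deg', np.float64(-90.1)) [-6.67408511e-01  2.17325883e-01  1.55013832e-02  1.36905255e+00
 -5.33563927e-04  2.47434243e+00]
tin_large [389, 155, 435, 195] 0.82 [ 0.438 -0.506  0.016]
tin_large [154, 155, 195, 195] 0.76 [ 0.438 -0.143  0.016]
tin_low [278, 93, 304, 122] 0.58 [ 0.537 -0.317  0.009]
tin_oblong [348, 89, 400, 140] 0.73 [ 0.527 -0.436  0.016]
tin_oblong [232, 162, 268, 198] 0.58 [ 0.43  -0.258  0.016]
riser_small [188, 96, 224, 127] 0.74 [ 0.532 -0.194  0.009]
riser_wide [230, 162, 268, 198] 0.58 [ 0.426 -0.257  0.005]
riser_wide [186, 94, 223, 125] 0.54 [ 0.534 -0.191  0.005]
tin_square [302, 156, 354, 201] 0.95 [ 0.432 -0.378  0.012]
nest_small [0, 106, 60, 168] 0.89 [0.495 0.07  0.01 ]
nest_oblong [42, 99, 124, 168] 0.94 [ 0.499 -0.011  0.01 ]
```

View pics/w1.png

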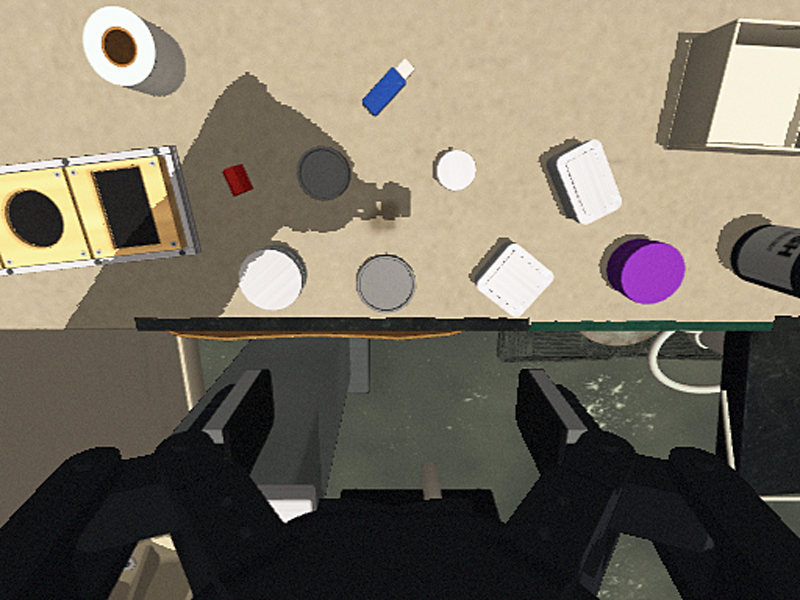

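The wrist view (800 px) shows:
- **Plain tins:** large tin (271,278), low tin (456,170), oblong tin (585,180), square tin (515,278).
- **Purple look-alike:** (645,270).
- **Risers:** small (325,173) and wide (385,282), lighter and larger.
- **Jig:** small nest (35,218), oblong nest (125,208).

The large-tin candidates are (271,278) and (645,270). Only the first is plain tinplate. I'll rectify the image and confirm the sizes in a crop.

```bash
cat >> h.py <<'E'
def rect(im,info,x,y,z,half=.06,ppm=5000):
    """world-plane patch at height z: cols -> -y, rows -> -x (as seen in the wrist view)"""
    n=int(2*half*ppm); w=[(x+half,y+half),(x+half,y-half),(x-half,y-half),(x-half,y+half)]
    src=np.float32([proj(info,(a,b,z)) for a,b in w]); dst=np.float32([[0,0],[n,0],[n,n],[0,n]])
    return cv2.warpPerspective(im,cv2.getPerspectiveTransform(src,dst),(n,n),flags=cv2.INTER_CUBIC)
def blob(p,mask,x,y,half=.06,ppm=5000):
    m=cv2.morphologyEx(mask.astype(np.uint8),cv2.MORPH_OPEN,np.ones((15,15)))
    m=cv2.morphologyEx(m,cv2.MORPH_CLOSE,np.ones((25,25)))
    cs,_=cv2.findContours(m,cv2.RETR_EXTERNAL,cv2.CHAIN_APPROX_NONE)
    c=half*ppm; k=min((k for k in cs if cv2.contourArea(k)>8000),key=lambda k:np.hypot(*(np.array(cv2.minAreaRect(k)[0])-c)))
    (u,v),(w,h),a=cv2.minAreaRect(k); b=cv2.boxPoints(((u,v),(w,h),a))
    e=max((b[1]-b[0],b[2]-b[1]),key=np.linalg.norm)
    cv2.drawContours(p,[k],-1,(255,0,255),2)
    return dict(xy=np.round([x-(v-c)/ppm,y-(u-c)/ppm],4).tolist(),wh=np.round([w*1000/ppm,h*1000/ppm],1).tolist(),
      long=round(float(np.degrees(np.arctan2(-e[0],-e[1])))%180,1))  # world angle of long side
E
python3 - <<'E'
from h import *
import pickle
im=np.load('w1.npy'); i=pickle.load(open('w1.pkl','rb')); P=[]
for n,x,y,z in [('large',.438,-.143,.032),('oblong',.527,-.436,.032),('low',.537,-.317,.018),('rS',.532,-.194,.017),('rW',.427,-.257,.009),('nO',.499,-.013,.02)]:
    p=rect(im,i,x,y,z); g=cv2.cvtColor(p,cv2.COLOR_RGB2HSV).astype(int)
    m={'l':(g[...,2]>200)&(g[...,1]<35),'o':(g[...,2]>200)&(g[...,1]<35),'r':g[...,1]<50,'n':g[...,2]<70}[n[0]]
    try: print(n,blob(p,m,x,y))
    except Exception as e: print(n,e,g[300,300])
    P.append(cv2.resize(p,(266,266)))
cv2.imwrite('pics/c1.png',np.vstack([np.hstack(P[:3]),np.hstack(P[3:])])[...,::-1])
E
```

```text
large {'xy': [0.4334, -0.1453], 'wh': [53.7, 59.4], 'long': 127.0}
oblong {'xy': [0.5242, -0.4331], 'wh': [66.3, 40.8], 'long': 28.1}
low {'xy': [0.5349, -0.3173], 'wh': [35.0, 34.6], 'long': 0.0}
rS {'xy': [0.5319, -0.1967], 'wh': [47.4, 49.0], 'long': 90.0}
rW {'xy': [0.4253, -0.2523], 'wh': [59.8, 59.4], 'long': 0.0}
nO {'xy': [0.5014, -0.0143], 'wh': [69.8, 42.3], 'long': 6.1}
```

View pics/c1.png

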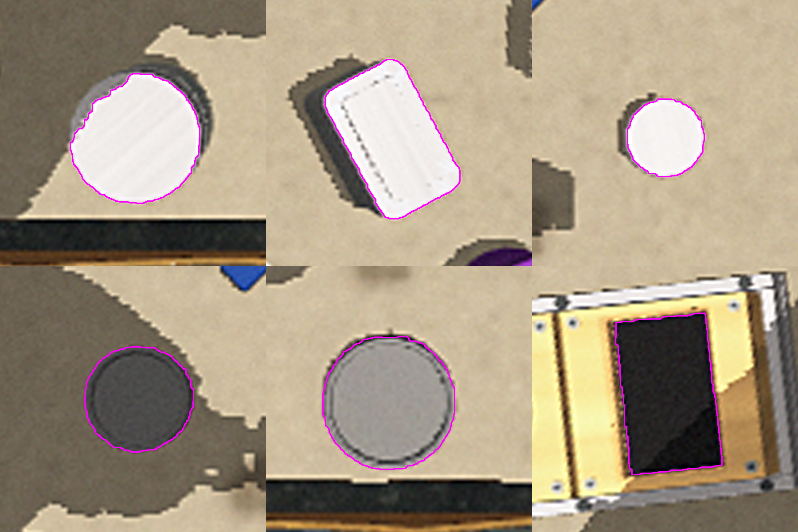

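Sizes match: riser_small is 48 mm, riser_wide 60 mm, the oblong 66x41 mm at 28°, and the oblong nest sits at 6°. The large tin is partly shaded, and fitting by hand puts it at about (0.436,-0.1446). I'll take that one first.

```bash
python3 -c "
from h import *
print(go([.436,-.1446,.08],-50),go([.436,-.1446,.005],-50))"
```

```text
([-2.51, -11.76, 19.13], np.float64(-40.1), 'jaw deg', np.float64(-90.1)) ([-2.51, -11.76, 26.63], np.float64(-40.1), 'jaw deg', np.float64(-90.1))
```

Call:
play_rows([
  {"claw": 8.5, "delta_pos": [-2.5, -11.7, 19], "twist": -40},
  {"claw": 8.5, "delta_pos": [-2.5, -11.7, 19], "twist": -40},
  {"claw": 8.5, "delta_pos": [-2.5, -11.7, 19], "twist": -40},
  {"claw": 8.5, "delta_pos": [-2.5, -11.7, 19], "twist": -40},
  {"claw": 8.5, "delta_pos": [-2.5, -11.7, 19], "twist": -40},
  {"claw": 8.5, "delta_pos": [-2.5, -11.7, 23], "twist": -40},
  {"claw": 8.5, "delta_pos": [-2.5, -11.7, 26.6], "twist": -40},
  {"claw": 8.5, "delta_pos": [-2.5, -11.7, 26.6], "twist": -40},
  {"claw": 5.5, "delta_pos": [-2.5, -11.7, 26.6], "twist": -40},
  {"claw": 5.5, "delta_pos": [-2.5, -11.7, 26.6], "twist": -40},
  {"claw": 5.5, "delta_pos": [-2.5, -11.7, 26.6], "twist": -40},
  {"claw": 5.5, "delta_pos": [-2.5, -11.7, 26.6], "twist": -40},
], force=30)

```text
clock: 4.1
tcp_pos: [0.438, -0.146, 0.0076]
orientation: [0.002, 0.94, 0.341, 0.001]
wrist_force: [-1.4, 0.0, 6.0]
finger_gap: 0.0581
```

```bash
python3 -c "
from h import *
s=get_state(); print(s['clock'],s['tcp_pos'],s['finger_gap'],s['joint_pos'])
x,y=s['tcp_pos'][:2]
print(go([x,y,.12],-50),go([.445,.10,.16],-50))"
```

```text
4.1 [ 0.43801642 -0.14597427  0.00757634] 0.058067188978863045 [-4.95484653e-01  2.93576305e-01 -5.89892120e-01  6.82993995e-01
 -5.35378524e-04  1.94986691e+00]
([0.01, 0.05, -11.24], np.float64(-0.1), 'jaw deg', np.float64(-50.1)) ([16.33, -18.36, -15.3], np.float64(-0.1), 'jaw deg', np.float64(-50.1))
```

Call:
play_rows([
  {"claw": 5.5, "delta_pos": [0, 0, -6], "twist": 0},
  {"claw": 5.5, "delta_pos": [0, 0, -11], "twist": 0},
  {"claw": 5.5, "delta_pos": [8, -9, -17], "twist": 0},
  {"claw": 5.5, "delta_pos": [16, -18, -19], "twist": 0},
  {"claw": 5.5, "delta_pos": [16, -18, -19], "twist": 0},
  {"claw": 5.5, "delta_pos": [16, -18, -19], "twist": 0},
  {"claw": 5.5, "delta_pos": [16, -18, -19], "twist": 0},
])

```text
clock: 4.97
tcp_pos: [0.4443, 0.0995, 0.1981]
orientation: [0.001, 0.939, 0.344, 0.003]
wrist_force: [-0.3, -1.0, -0.1]
finger_gap: 0.0578
```

```bash
python3 - <<'E'
from h import *
import pickle
s=get_state(); i=imaging.camera_info('wrist'); im=imaging.read_camera('wrist')
print(s['clock'],s['tcp_pos'],s['finger_gap'],s['wrist_force'],s['joint_pos'],s['orientation'])
np.save('w2.npy',im); pickle.dump(i,open('w2.pkl','wb'))
p=rect(im,i,.48,.075,.02,half=.15,ppm=2000)
a=cv2.resize(im,(533,400)); cv2.imwrite('pics/w2.png',np.hstack([a,cv2.resize(p,(400,400))])[...,::-1][:, -800:])
for n,x,y in [('L',.4827,.1607),('S',.492,.0732),('O',.5014,-.0143)]:
    q=rect(im,i,x,y,.02); g=cv2.cvtColor(q,cv2.COLOR_RGB2HSV)
    try: print(n,blob(q,g[...,2]<70,x,y))
    except Exception as e: print(n,e)
E
```

```text
4.975 [0.44429423 0.09951103 0.19812484] 0.05778934224270942 [-0.34170926 -0.95880408 -0.06361475] [ 4.33826994e-02  9.22587196e-02 -3.13814372e-01  1.15958874e+00
  4.95566530e-04  2.48169937e+00] [5.42790245e-04 9.38806448e-01 3.44435481e-01 2.52141209e-03]
L {'xy': [0.4821, 0.1627], 'wh': [63.2, 63.2], 'long': 90.0}
S {'xy': [0.4914, 0.0764], 'wh': [51.2, 51.6], 'long': 90.0}
O {'xy': [0.5006, -0.0101], 'wh': [69.6, 42.9], 'long': 6.2}
```

View pics/w2.png

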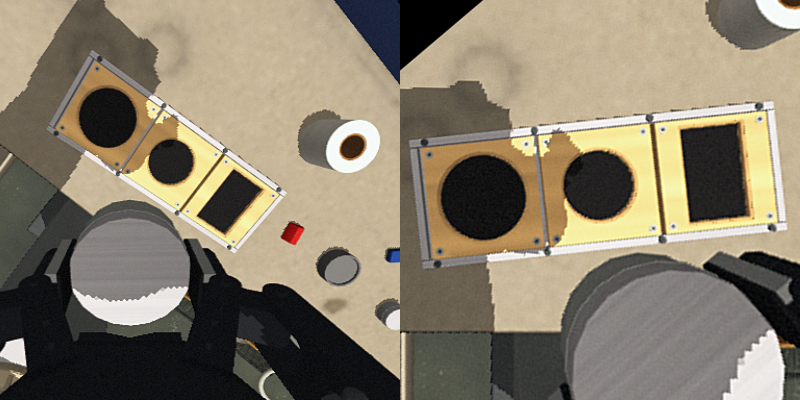

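The left panel shows the large tin held flat, with lid and body concentric in the jaws at about (128,255). The right panel is the rectified jig with all three nests clear. Parallax of the nest floors matters, so I'll recompute at the mid-depth plane.

```bash
python3 - <<'E'
from h import *
import pickle
for w in ['w1','w2']:
    im=np.load(w+'.npy'); i=pickle.load(open(w+'.pkl','rb')); T=i['world_to_cam']; print(w,np.round(-T[:3,:3].T@T[:3,3],3))
    for n,x,y in [('L',.4827,.1607),('S',.492,.0732),('O',.5014,-.0143)]:
        q=rect(im,i,x,y,.017); g=cv2.cvtColor(q,cv2.COLOR_RGB2HSV)
        try: print(n,blob(q,g[...,2]<70,x,y))
        except Exception as e: print(n,e)
s=get_state(); print(s['tcp_pos'])
# held tin lid centre: fit
im=np.load('w2.npy'); i=pickle.load(open('w2.pkl','rb')); x,y,z=s['tcp_pos']
q=rect(im,i,x,y,z-.005+.032); g=cv2.cvtColor(q,cv2.COLOR_RGB2HSV)
print(blob(q,(g[...,2]>110)&(g[...,1]<40),x,y)); cv2.imwrite('pics/c2.png',q[...,::-1])
for p in ([.482,.161,.10],[.482,.161,.019]): print(go(p,-50))
E
```

```text
w1 [ 0.536 -0.262  0.414]
L {'xy': [0.4828, 0.1608], 'wh': [119.8, 119.8], 'long': 90.0}
S {'xy': [0.4915, 0.0753], 'wh': [51.4, 48.2], 'long': 0.0}
O {'xy': [0.5011, -0.0124], 'wh': [70.4, 42.7], 'long': 6.3}
w2 [0.501 0.148 0.341]
L {'xy': [0.482, 0.1629], 'wh': [63.8, 63.6], 'long': 0.0}
S {'xy': [0.4912, 0.0758], 'wh': [51.6, 52.0], 'long': 90.0}
O {'xy': [0.5007, -0.0116], 'wh': [70.2, 43.5], 'long': 6.1}
[0.44405555 0.09813321 0.1973316 ]
{'xy': [0.4452, 0.0998], 'wh': [58.4, 56.5], 'long': 42.5}
([6.93, -2.38, 9.75], np.float64(0.2), 'jaw deg', np.float64(-49.8))
([6.9, -2.4, 17.85], np.float64(0.2), 'jaw deg', np.float64(-49.8))
```

View pics/c2.png

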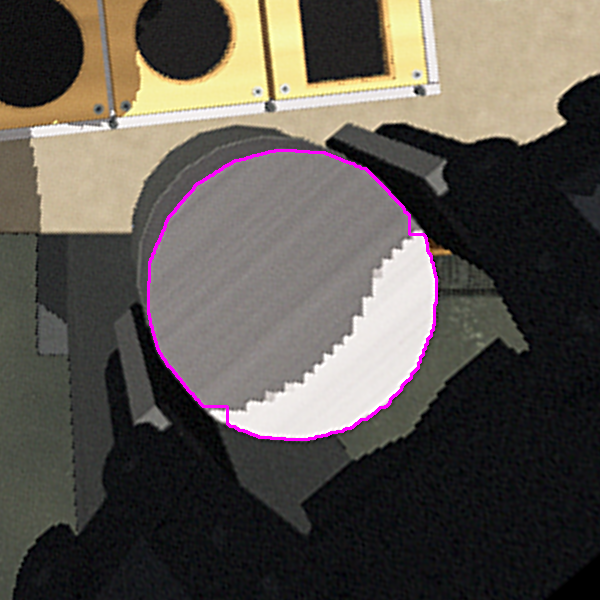

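Both views now agree: L (0.482,0.163), S (0.491,0.0757), O (0.5008,-0.012), yaw 6.2°. The held tin is centred within about 1.5 mm.

Call:
play_rows([
  {"claw": 5.5, "delta_pos": [7, -2.5, 5], "twist": 0},
  {"claw": 5.5, "delta_pos": [7, -2.5, 10], "twist": 0},
  {"claw": 5.5, "delta_pos": [7, -2.5, 14], "twist": 0},
  {"claw": 5.5, "delta_pos": [7, -2.5, 14], "twist": 0},
  {"claw": 5.5, "delta_pos": [7, -2.5, 16.2], "twist": 0},
  {"claw": 5.5, "delta_pos": [7, -2.5, 17.3], "twist": 0},
  {"claw": 5.5, "delta_pos": [7, -2.5, 17.3], "twist": 0},
])

```text
clock: 5.9
tcp_pos: [0.4814, 0.1594, 0.0231]
orientation: [0.0, 0.94, 0.341, 0.0]
wrist_force: [0.3, -0.2, -0.2]
finger_gap: 0.0575
```

```bash
python3 - <<'E'
from h import *
s=get_state(); i=imaging.camera_info('wrist'); im=imaging.read_camera('wrist')
print(s['clock'],s['tcp_pos'],s['finger_gap'],s['wrist_force'],s['orientation'])
cv2.imwrite('pics/w3.png',cv2.resize(im,(640,480))[...,::-1])
E
```

```text
5.9 [0.48140405 0.15938942 0.0230973 ] 0.05754053056121922 [ 0.2615196  -0.22947078 -0.19881311] [1.54338216e-04 9.40100857e-01 3.40896361e-01 1.59780761e-04]
```

View pics/w3.png

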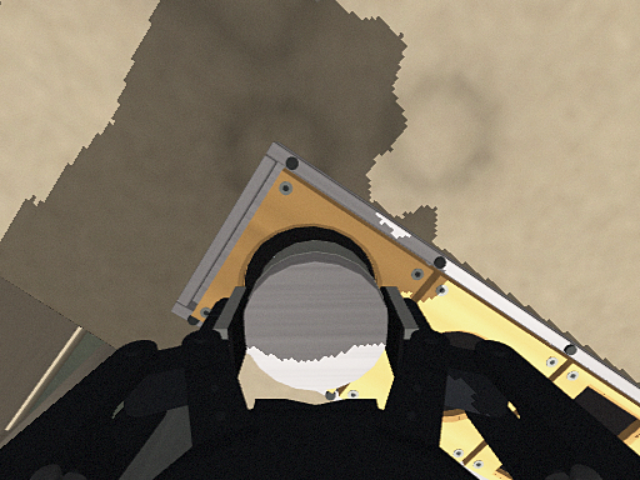

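The large tin is over the large nest, with the dark floor showing at its far side. The TCP readings jitter by about 1.5 mm, so I'll check the lid centre against the nest.

```bash
cat >> h.py <<'E'
def avg(n=4):
    P=[];
    for _ in range(n):
        s=get_state(); i=imaging.camera_info('wrist'); im=imaging.read_camera('wrist'); P.append(s['tcp_pos'])
    s=dict(s); s['tcp_pos']=np.mean(P,0); print('avg tcp',np.round(s['tcp_pos'],4),'sd',np.round(np.std(P,0),4),'F',np.round(s['wrist_force'],1),'gap',round(s['finger_gap'],4),'t',round(s['clock'],2))
    return s,i,im
E
python3 - <<'E'
from h import *
s,i,im=avg()
for h in (.046,.050):
    x,y=.482,.163; q=rect(im,i,x,y,h); g=cv2.cvtColor(q,cv2.COLOR_RGB2HSV)
    print(h,blob(q,(g[...,2]>100)&(g[...,1]<30),x,y))
cv2.imwrite('pics/c3.png',q[...,::-1])
E
```

```text
avg tcp [0.4819 0.1599 0.0235] sd [0.0001 0.0002 0.0001] F [ 0.5  0.6 -1.4] gap 0.0574 t 6.1
0.046 {'xy': [0.4812, 0.159], 'wh': [59.5, 59.6], 'long': 176.2}
0.05 {'xy': [0.4832, 0.1607], 'wh': [57.6, 57.4], 'long': 0.0}
```

View pics/c3.png

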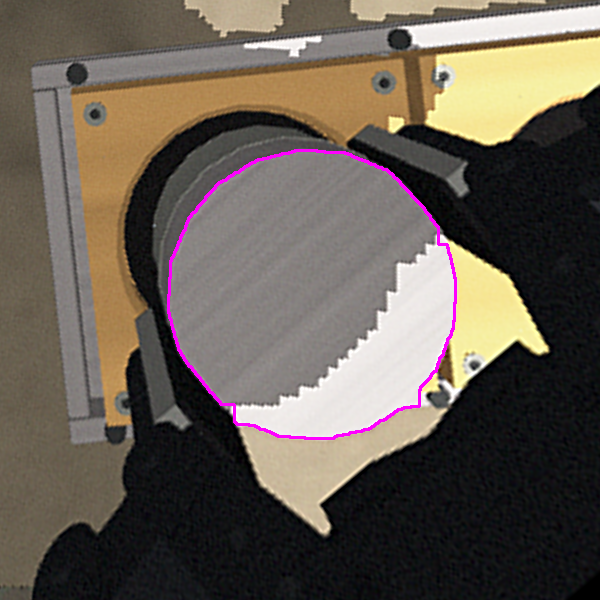

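```bash
python3 - <<'E'
from h import *
i=imaging.camera_info('wrist'); c=np.array([.482,.163]); pts=[]
for u,v in [(124,235),(126,200),(135,180),(150,158),(175,134),(200,120),(235,112),(270,115),(310,130)]:
    p=proj(i,(c[0]-(v-300)/5000,c[1]-(u-300)/5000,.05)); pts.append(ray(i,*p,.018)[:2])
P=np.array(pts); A=np.c_[2*P,np.ones(len(P))]; k=np.linalg.lstsq(A,(P**2).sum(1),rcond=None)[0]
print('free fit',k[:2],'r',np.sqrt(k[2]+k[0]**2+k[1]**2))
from scipy.optimize import least_squares
print('r=33',least_squares(lambda q:np.hypot(*(P-q).T)-.033,c).x)
s=get_state(); print(go([.482,.163,s['tcp_pos'][2]]))
E
```

```text
free fit [0.48312066 0.16471608] r 0.03108406259871928
r=33 [0.4811311  0.16356661]
([0.2, -0.21, 0.0], None, 'jaw deg', np.float64(-50.1))
```

Call:
play_rows([
  {"claw": 5.5, "delta_pos": [0.2, -0.25, 0], "twist": 0},
  {"claw": 5.5, "delta_pos": [0.2, -0.25, 0.2], "twist": 0},
  {"claw": 5.5, "delta_pos": [0.2, -0.25, 0.4], "twist": 0},
  {"claw": 5.5, "delta_pos": [0.2, -0.25, 0.4], "twist": 0},
])

```text
clock: 6.65
tcp_pos: [0.4814, 0.1639, 0.0215]
orientation: [0.0, 0.94, 0.342, 0.001]
wrist_force: [-9.3, -1.1, 27.2]
finger_gap: 0.0577
```

```bash
python3 -c "
from h import *
avg(2)"
```

```text
avg tcp [0.4814 0.1639 0.0215] sd [0. 0. 0.] F [-9.3 -1.4 26.9] gap 0.0574 t 6.7
```

Contact is 27 N at TCP 21.5 mm. That is 13.9 mm above the pick height, so the tin is home. I'll ease off, release and lift.

Call:
play_rows([
  {"claw": 5.5, "delta_pos": [0, 0, -0.15], "twist": 0},
  {"claw": 7.2, "delta_pos": [0, 0, -0.15], "twist": 0},
  {"claw": 7.2, "delta_pos": [0, 0, -0.15], "twist": 0},
  {"claw": 7.2, "delta_pos": [0, 0, -0.15], "twist": 0},
  {"claw": 7.2, "delta_pos": [0, 0, -4], "twist": 0},
  {"claw": 8.5, "delta_pos": [0, 0, -10], "twist": 0},
  {"claw": 8.5, "delta_pos": [0, 0, -16], "twist": 0},
  {"claw": 8.5, "delta_pos": [0, 0, -16], "twist": 0},
])

```text
clock: 7.75
tcp_pos: [0.4843, 0.1639, 0.1833]
orientation: [0.001, 0.94, 0.341, 0.005]
wrist_force: [0.2, 0.7, -1.4]
finger_gap: 0.0851
```

```bash
python3 - <<'E'
from h import *
s,i,im=avg(2)
x,y=.482,.163; P=[]
for z in (.046,.02):
    q=rect(im,i,x,y,z); g=cv2.cvtColor(q,cv2.COLOR_RGB2HSV)
    print(z,blob(q,(g[...,2]>100)&(g[...,1]<30),x,y)); P.append(cv2.resize(q,(400,400)))
cv2.imwrite('pics/c4.png',np.hstack(P)[...,::-1])
s['tcp_pos']=np.array(s['tcp_pos']); print(s['joint_pos'])
jaw=28.1+90
print(go([.5242,-.4331,.12],jaw,s),go([.5242,-.4331,.008],jaw,s))
E
```

```text
avg tcp [0.4835 0.1638 0.1819] sd [0.0008 0.0002 0.0014] F [-0.4  0.2 -0.2] gap 0.0849 t 7.8
0.046 {'xy': [0.4783, 0.1534], 'wh': [67.8, 94.8], 'long': 96.1}
0.02 {'xy': [0.4721, 0.153], 'wh': [74.3, 93.4], 'long': 96.1}
[ 1.69226459e-01  2.05056635e-01 -2.23458068e-01  1.13721579e+00
 -1.31044194e-04  2.61389383e+00]
([-35.22, 48.36, 6.17], np.float64(11.8), 'jaw deg', np.float64(-50.1)) ([-35.27, 48.33, 17.37], np.float64(11.8), 'jaw deg', np.float64(-50.1))
```

View pics/c4.png

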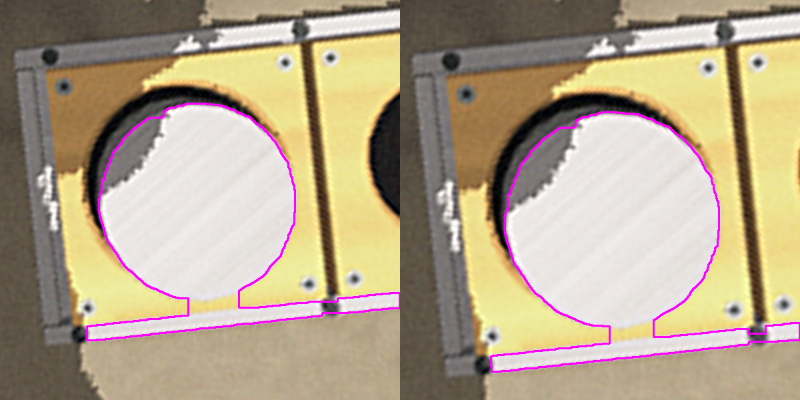

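The large tin is seated: lid centre is about (0.4817,0.1639) and the nest margin is even allowing for parallax. Next is the oblong.

Call:
play_rows([
  {"claw": 8.5, "delta_pos": [-35.2, 48.4, 6], "twist": 12},
  {"claw": 8.5, "delta_pos": [-35.2, 48.4, 6], "twist": 12},
  {"claw": 8.5, "delta_pos": [-35.2, 48.4, 6], "twist": 12},
  {"claw": 8.5, "delta_pos": [-35.2, 48.4, 6], "twist": 12},
  {"claw": 8.5, "delta_pos": [-35.2, 48.4, 6], "twist": 12},
  {"claw": 8.5, "delta_pos": [-35.2, 48.4, 6], "twist": 12},
  {"claw": 8.5, "delta_pos": [-35.2, 48.4, 6], "twist": 12},
  {"claw": 8.5, "delta_pos": [-35.2, 48.4, 6], "twist": 12},
  {"claw": 8.5, "delta_pos": [-35.2, 48.4, 6], "twist": 12},
  {"claw": 8.5, "delta_pos": [-35.2, 48.4, 6], "twist": 12},
  {"claw": 8.5, "delta_pos": [-35.2, 48.4, 6], "twist": 12},
  {"claw": 8.5, "delta_pos": [-35.2, 48.4, 6], "twist": 12},
])

```text
clock: 9.35
tcp_pos: [0.5207, -0.4325, 0.1161]
orientation: [-0.002, 0.97, 0.241, -0.001]
wrist_force: [0.7, 0.4, 0.6]
finger_gap: 0.0847
```

```bash
python3 - <<'E'
from h import *
s,i,im=avg(3)
x,y=.5242,-.4331; q=rect(im,i,x,y,.032); g=cv2.cvtColor(q,cv2.COLOR_RGB2HSV)
b=blob(q,(g[...,2]>190)&(g[...,1]<35),x,y); print(b)
x,y=b['xy']; print(go([x,y,.05],b['long']+90,s),go([x,y,.008],b['long']+90,s))
E
```

```text
avg tcp [ 0.5211 -0.4322  0.1168] sd [0.0003 0.0002 0.0006] F [ 0.3  0.6 -0.8] gap 0.0848 t 9.45
{'xy': [0.5162, -0.4375], 'wh': [46.8, 40.4], 'long': 28.3}
([-0.68, 0.25, 6.68], np.float64(-0.3), 'jaw deg', np.float64(-62.0)) ([-0.67, 0.26, 10.88], np.float64(-0.3), 'jaw deg', np.float64(-62.0))
```

Call:
play_rows([
  {"claw": 8.5, "delta_pos": [0.2, 0.2, 4], "twist": 0},
  {"claw": 8.5, "delta_pos": [0.2, 0.2, 9], "twist": 0},
  {"claw": 8.5, "delta_pos": [0.2, 0.2, 10.8], "twist": 0},
  {"claw": 8.5, "delta_pos": [0.2, 0.2, 10.8], "twist": 0},
  {"claw": 3.5, "delta_pos": [0.2, 0.2, 10.8], "twist": 0},
  {"claw": 3.5, "delta_pos": [0.2, 0.2, 10.8], "twist": 0},
  {"claw": 3.5, "delta_pos": [0.2, 0.2, 10.8], "twist": 0},
  {"claw": 3.5, "delta_pos": [0.2, 0.2, 10.8], "twist": 0},
  {"claw": 3.5, "delta_pos": [0.2, 0.2, 10.8], "twist": 0},
], force=30)

```text
clock: 10.62
tcp_pos: [0.5253, -0.4356, 0.0123]
orientation: [0.001, 0.97, 0.241, 0.001]
wrist_force: [0.5, 0.2, 5.9]
finger_gap: 0.0392
```

```bash
python3 - <<'E'
from h import *
s,i,im=avg(2)
x,y=s['tcp_pos'][:2]; q=rect(im,i,x,y,.032); g=cv2.cvtColor(q,cv2.COLOR_RGB2HSV)
print(blob(q,(g[...,2]>100)&(g[...,1]<35),x,y)); cv2.imwrite('pics/c5.png',q[...,::-1])
print(go([.5008,-.012,.12],96.2,s))
E
```

```text
avg tcp [ 0.5253 -0.4356  0.0123] sd [0. 0. 0.] F [-0.6  0.9  6.3] gap 0.0396 t 10.68
{'xy': [0.5258, -0.4354], 'wh': [66.1, 40.3], 'long': 28.1}
([17.68, -38.54, -10.87], np.float64(21.7), 'jaw deg', np.float64(-62.1))
```

View pics/c5.png

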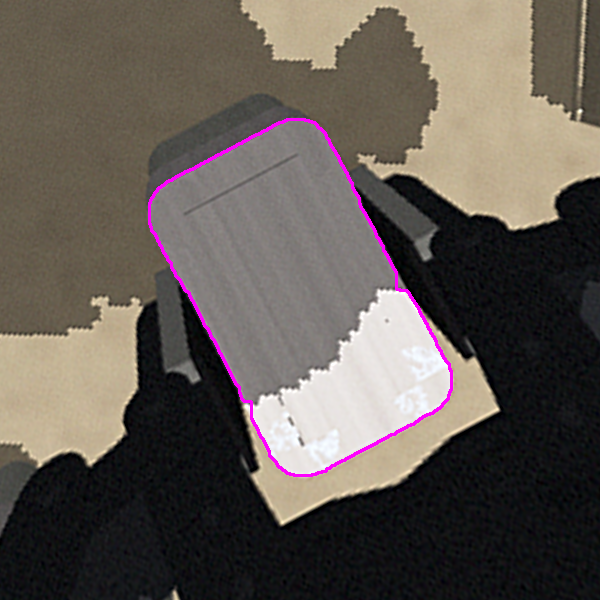

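The oblong is held squarely between the pads and its centre matches the TCP within 0.5 mm. Now to its nest.

Call:
play_rows([
  {"claw": 3.5, "delta_pos": [0, 0, -5], "twist": 0},
  {"claw": 3.5, "delta_pos": [1, -2.5, -10], "twist": 5},
  {"claw": 3.5, "delta_pos": [17.7, -38.5, -11], "twist": 21.7},
  {"claw": 3.5, "delta_pos": [17.7, -38.5, -11], "twist": 21.7},
  {"claw": 3.5, "delta_pos": [17.7, -38.5, -11], "twist": 21.7},
  {"claw": 3.5, "delta_pos": [17.7, -38.5, -11], "twist": 21.7},
  {"claw": 3.5, "delta_pos": [17.7, -38.5, -11], "twist": 21.7},
  {"claw": 3.5, "delta_pos": [17.7, -38.5, -11], "twist": 21.7},
  {"claw": 3.5, "delta_pos": [17.7, -38.5, -11], "twist": 21.7},
  {"claw": 3.5, "delta_pos": [17.7, -38.5, -11], "twist": 21.7},
  {"claw": 3.5, "delta_pos": [17.7, -38.5, -11], "twist": 21.7},
  {"claw": 3.5, "delta_pos": [17.7, -38.5, -11], "twist": 21.7},
])

```text
clock: 12.22
tcp_pos: [0.5007, -0.0127, 0.1202]
orientation: [0.0, 0.999, 0.053, 0.0]
wrist_force: [0.8, -0.5, -0.6]
finger_gap: 0.0393
```

```bash
python3 - <<'E'
from h import *
s,i,im=avg(4); print(s['joint_pos'][5])
x,y,z=s['tcp_pos']; q=rect(im,i,x,y,z+.020); g=cv2.cvtColor(q,cv2.COLOR_RGB2HSV)
print(blob(q,(g[...,2]>100)&(g[...,1]<35),x,y))
print(go([.5008,-.012,.035],96.2,s),go([.5008,-.012,.026],96.2,s))
cv2.imwrite('pics/w5.png',cv2.resize(im,(640,480))[...,::-1])
E
```

```text
avg tcp [ 0.5006 -0.0126  0.1202] sd [0.0001 0.0001 0.    ] F [ 0.9  0.2 -0. ] gap 0.0394 t 12.38
2.849168783063833
{'xy': [0.5012, -0.0124], 'wh': [66.0, 40.2], 'long': 6.0}
([0.03, -0.06, 8.52], np.float64(-0.1), 'jaw deg', np.float64(-83.9)) ([0.03, -0.06, 9.42], np.float64(-0.1), 'jaw deg', np.float64(-83.9))
```

View pics/w5.png

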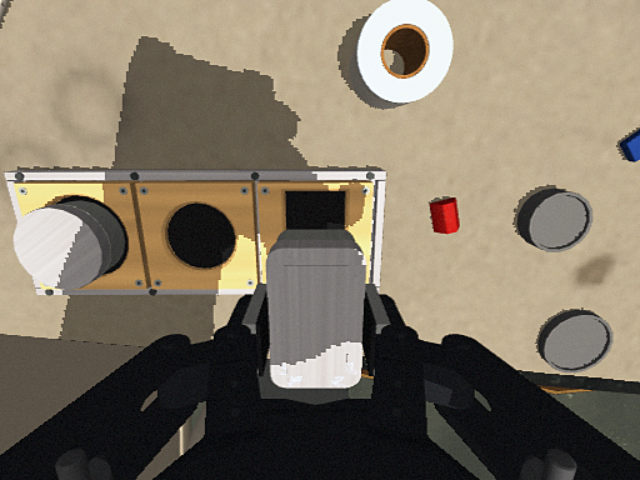

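The oblong tin is above the oblong nest (315,210) and aligned in yaw. The large tin is at (65,245). Lowering now.

Call:
play_rows([
  {"claw": 3.5, "delta_pos": [0, -0.05, 5], "twist": 0},
  {"claw": 3.5, "delta_pos": [0, -0.05, 8], "twist": 0},
  {"claw": 3.5, "delta_pos": [0, -0.05, 8.7], "twist": 0},
  {"claw": 3.5, "delta_pos": [0, -0.05, 9.3], "twist": 0},
  {"claw": 3.5, "delta_pos": [0, -0.05, 9.5], "twist": 0},
  {"claw": 3.5, "delta_pos": [0, -0.05, 9.5], "twist": 0},
])

```text
clock: 13.18
tcp_pos: [0.5014, -0.0112, 0.0264]
orientation: [0.0, 0.999, 0.054, 0.001]
wrist_force: [-0.1, 1.5, -1.3]
finger_gap: 0.0393
```

```bash
python3 -c "
from h import *
avg(2)"
```

```text
avg tcp [ 0.5014 -0.0112  0.0263] sd [0. 0. 0.] F [ 0.4 -0.2  0.7] gap 0.0391 t 13.22
```

Call:
play_rows([
  {"claw": 3.5, "delta_pos": [0, 0, 0.2], "twist": 0},
  {"claw": 3.5, "delta_pos": [0, 0, 0.3], "twist": 0},
  {"claw": 3.5, "delta_pos": [0, 0, 0.3], "twist": 0},
])

```text
clock: 13.65
tcp_pos: [0.5015, -0.0112, 0.0262]
orientation: [0.001, 0.999, 0.054, 0.002]
wrist_force: [-8.8, 1.2, 29.8]
finger_gap: 0.0394
```

```bash
python3 -c "
from h import *
avg(2)"
```

```text
avg tcp [ 0.5015 -0.0112  0.0262] sd [0. 0. 0.] F [-8.7  1.7 30.7] gap 0.0391 t 13.7
```

Firm contact of 30 N at 26.2 mm, exactly 14 mm above the pick height. Releasing and moving to the riser.

Call:
play_rows([
  {"claw": 3.5, "delta_pos": [0, 0, 0.05], "twist": 0},
  {"claw": 6, "delta_pos": [0, 0, 0], "twist": 0},
  {"claw": 6, "delta_pos": [0, 0, 0], "twist": 0},
  {"claw": 6, "delta_pos": [0, 0, 0], "twist": 0},
  {"claw": 6, "delta_pos": [0, 0, -4], "twist": 0},
  {"claw": 8.5, "delta_pos": [0, 0, -10], "twist": 0},
  {"claw": 8.5, "delta_pos": [1.5, 12, -14], "twist": 0},
  {"claw": 8.5, "delta_pos": [1.5, 15, -14], "twist": 0},
  {"claw": 8.5, "delta_pos": [1.5, 15, -14], "twist": 0},
  {"claw": 8.5, "delta_pos": [1.5, 15, -14], "twist": 0},
  {"claw": 8.5, "delta_pos": [1.5, 15, -14], "twist": 0},
])

```text
clock: 15.12
tcp_pos: [0.5309, -0.1579, 0.1614]
orientation: [-0.001, 0.999, 0.054, -0.001]
wrist_force: [-0.2, -0.1, -0.7]
finger_gap: 0.0846
```

```bash
python3 - <<'E'
from h import *
s,i,im=avg(3)
P=[]
for n,x,y,z in [('O',.501,-.0115,.046),('S',.4912,.0757,.017),('rS',.5319,-.1967,.017)]:
    q=rect(im,i,x,y,z); g=cv2.cvtColor(q,cv2.COLOR_RGB2HSV).astype(int)
    m={'O':(g[...,2]>110)&(g[...,1]<40),'S':g[...,2]<70,'r':g[...,1]<50}[n[0]]
    try: b=blob(q,m,x,y); print(n,b)
    except Exception as e: print(n,e)
    P.append(cv2.resize(q,(266,266)))
cv2.imwrite('pics/c6.png',np.hstack(P)[...,::-1])
x,y=.5319,-.1967
print(go([x,y,.006],None,s))
E
```

```text
avg tcp [ 0.5309 -0.1575  0.1615] sd [0.     0.0003 0.0001] F [-0.9  0.3  0.3] gap 0.0849 t 15.22
O {'xy': [0.501, -0.0113], 'wh': [67.1, 39.3], 'long': 6.1}
S {'xy': [0.4918, 0.0749], 'wh': [51.2, 50.0], 'long': 0.0}
rS {'xy': [0.5328, -0.195], 'wh': [48.9, 48.4], 'long': 69.0}
([-0.31, 3.92, 15.55], None, 'jaw deg', np.float64(-83.7))
```

View pics/c6.png

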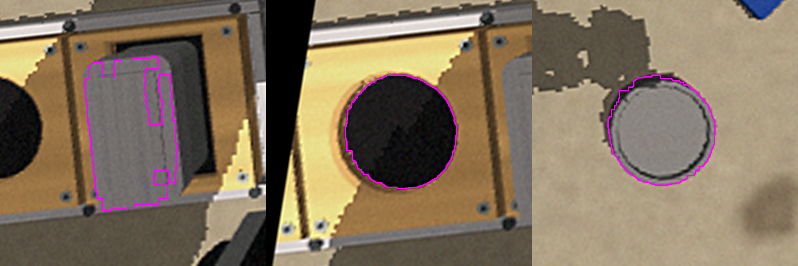

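The oblong sits flat in its nest, with its centre on the nest and yaw 6.1°. The riser (third panel, seat up) is at about (0.5325,-0.1957). Grasping it.

Call:
play_rows([
  {"claw": 8.5, "delta_pos": [-0.25, 3.8, 4], "twist": -60},
  {"claw": 8.5, "delta_pos": [-0.25, 3.8, 7], "twist": -60},
  {"claw": 8.5, "delta_pos": [-0.25, 3.8, 9], "twist": -60},
  {"claw": 8.5, "delta_pos": [-0.25, 3.8, 10], "twist": -60},
  {"claw": 8.5, "delta_pos": [-0.25, 3.8, 10], "twist": -60},
  {"claw": 8.5, "delta_pos": [-0.25, 3.8, 11], "twist": -60},
  {"claw": 8.5, "delta_pos": [-0.25, 3.8, 14], "twist": -60},
  {"claw": 8.5, "delta_pos": [-0.25, 3.8, 15.75], "twist": -60},
  {"claw": 6, "delta_pos": [-0.25, 3.8, 15.75], "twist": -60},
  {"claw": 4.3, "delta_pos": [-0.25, 3.8, 15.75], "twist": -60},
  {"claw": 4.3, "delta_pos": [-0.25, 3.8, 15.75], "twist": -60},
  {"claw": 4.3, "delta_pos": [-0.25, 3.8, 15.75], "twist": -60},
], force=35)

```text
clock: 16.77
tcp_pos: [0.5341, -0.1967, 0.006]
orientation: [0.001, 0.837, 0.546, 0.001]
wrist_force: [0.2, 1.3, 4.8]
finger_gap: 0.0463
```

```bash
python3 - <<'E'
from h import *
s,i,im=avg(2)
print(go([.4912,.0757,.12],None,s),s['joint_pos'][5])
E
```

```text
avg tcp [ 0.5342 -0.1967  0.006 ] sd [0. 0. 0.] F [0.2 2.1 5.4] gap 0.0462 t 16.82
([23.21, -14.88, -11.43], None, 'jaw deg', np.float64(-23.8)) 1.4912044591477336
```

Call:
play_rows([
  {"claw": 4.3, "delta_pos": [0, 0, -5], "twist": 0},
  {"claw": 4.3, "delta_pos": [0, 0, -9], "twist": 0},
  {"claw": 4.3, "delta_pos": [23.2, -14.9, -9.5], "twist": 0},
  {"claw": 4.3, "delta_pos": [23.2, -14.9, -9.5], "twist": 0},
  {"claw": 4.3, "delta_pos": [23.2, -14.9, -9.5], "twist": 0},
  {"claw": 4.3, "delta_pos": [23.2, -14.9, -9.5], "twist": 0},
  {"claw": 4.3, "delta_pos": [23.2, -14.9, -9.5], "twist": 0},
  {"claw": 4.3, "delta_pos": [23.2, -14.9, -9.5], "twist": 0},
  {"claw": 4.3, "delta_pos": [23.2, -14.9, -9.5], "twist": 0},
])

```text
clock: 18.0
tcp_pos: [0.4906, 0.0752, 0.0998]
orientation: [0.0, 0.838, 0.546, -0.0]
wrist_force: [0.6, -0.3, -1.1]
finger_gap: 0.0463
```

```bash
python3 - <<'E'
from h import *
s,i,im=avg(3)
x,y,z=s['tcp_pos']; q=rect(im,i,x,y,z+.011); cv2.imwrite('pics/c7.png',cv2.resize(q,(500,500))[...,::-1])
print(go([.4912,.0757,.02],None,s))
E
```

```text
avg tcp [0.4907 0.0749 0.0998] sd [0.     0.0002 0.    ] F [-0.1  0.  -0.3] gap 0.0464 t 18.1
([0.09, 0.01, 7.98], None, 'jaw deg', np.float64(-23.9))
```

View pics/c7.png

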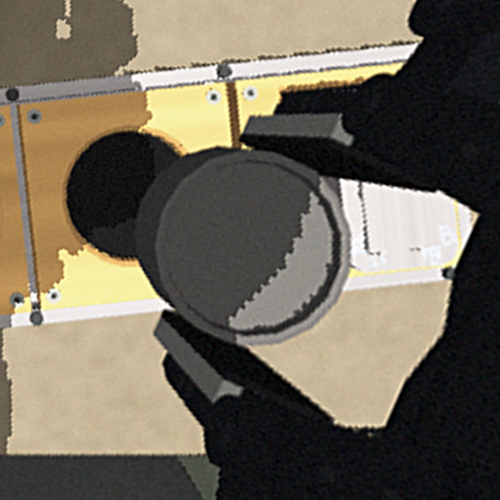

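The riser is held level, seat up and centred on the TCP within about 1 mm. Lowering it into the small nest.

Call:
play_rows([
  {"claw": 4.3, "delta_pos": [0.1, 0, 4], "twist": 0},
  {"claw": 4.3, "delta_pos": [0.1, 0, 6.8], "twist": 0},
  {"claw": 4.3, "delta_pos": [0.1, 0, 7.4], "twist": 0},
  {"claw": 4.3, "delta_pos": [0.1, 0, 7.9], "twist": 0},
  {"claw": 4.3, "delta_pos": [0.1, 0, 8.2], "twist": 0},
  {"claw": 4.3, "delta_pos": [0.1, 0, 8.2], "twist": 0},
  {"claw": 4.3, "delta_pos": [0.1, 0, 8.2], "twist": 0},
])

```text
clock: 19.02
tcp_pos: [0.4917, 0.0763, 0.0199]
orientation: [0.001, 0.838, 0.546, 0.001]
wrist_force: [-2.9, -1.3, 10.1]
finger_gap: 0.0463
```

```bash
python3 -c "
from h import *
avg(2)"
```

```text
avg tcp [0.4917 0.0763 0.0199] sd [0. 0. 0.] F [-3.  -1.5  9.7] gap 0.0463 t 19.07
```

Home at 19.9 mm (pick 6.0 + 14) with 10 N contact. Releasing and going to the low tin.

Call:
play_rows([
  {"claw": 4.3, "delta_pos": [0, 0, -0.1], "twist": 0},
  {"claw": 6.4, "delta_pos": [0, 0, -0.1], "twist": 0},
  {"claw": 6.4, "delta_pos": [0, 0, -0.1], "twist": 0},
  {"claw": 6.4, "delta_pos": [0, 0, -0.1], "twist": 0},
  {"claw": 6.4, "delta_pos": [0, 0, -4], "twist": 0},
  {"claw": 7, "delta_pos": [0, 0, -10], "twist": 0},
  {"claw": 7, "delta_pos": [0, 0, -16], "twist": 0},
  {"claw": 7, "delta_pos": [0, 0, -16], "twist": 0},
  {"claw": 7, "delta_pos": [0, 0, -16], "twist": 0},
])

```text
clock: 20.25
tcp_pos: [0.4906, 0.0767, 0.1775]
orientation: [0.0, 0.838, 0.546, -0.0]
wrist_force: [-0.3, -0.1, -0.7]
finger_gap: 0.0699
```

```bash
python3 - <<'E'
from h import *
s,i,im=avg(3)
x,y=.4914,.0756; P=[rect(im,i,x,y,z) for z in (.031,.02)]
cv2.imwrite('pics/c8.png',np.hstack([cv2.resize(q,(400,400)) for q in P])[...,::-1])
print(go([.5349,-.3173,.10],None,s))
E
```

```text
avg tcp [0.49   0.0767 0.1767] sd [0.0004 0.     0.0006] F [-1.  -0.5 -0.8] gap 0.0698 t 20.35
([-34.24, 20.01, 7.66], None, 'jaw deg', np.float64(-23.8))
```

View pics/c8.png

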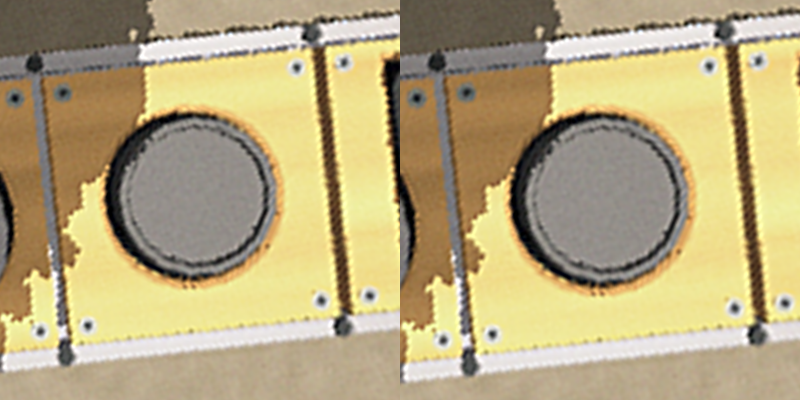

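The riser is seated flat, seat up: rim centre about (0.492,0.0767), floor gap visible around it. Now the low tin.

Call:
play_rows([
  {"claw": 7, "delta_pos": [-34.2, 20, 7.6], "twist": 0},
  {"claw": 7, "delta_pos": [-34.2, 20, 7.6], "twist": 0},
  {"claw": 7, "delta_pos": [-34.2, 20, 7.6], "twist": 0},
  {"claw": 7, "delta_pos": [-34.2, 20, 7.6], "twist": 0},
  {"claw": 7, "delta_pos": [-34.2, 20, 7.6], "twist": 0},
  {"claw": 7, "delta_pos": [-34.2, 20, 7.6], "twist": 0},
  {"claw": 7, "delta_pos": [-34.2, 20, 7.6], "twist": 0},
  {"claw": 7, "delta_pos": [-34.2, 20, 7.6], "twist": 0},
  {"claw": 7, "delta_pos": [-34.2, 20, 7.6], "twist": 0},
  {"claw": 7, "delta_pos": [-34.2, 20, 7.6], "twist": 0},
])

```text
clock: 21.65
tcp_pos: [0.5359, -0.3153, 0.1018]
orientation: [-0.0, 0.837, 0.547, -0.0]
wrist_force: [0.2, 0.1, 0.3]
finger_gap: 0.0701
```

```bash
python3 - <<'E'
from h import *
s,i,im=avg(3)
x,y=.5349,-.3173; q=rect(im,i,x,y,.018); g=cv2.cvtColor(q,cv2.COLOR_RGB2HSV)
b=blob(q,(g[...,2]>110)&(g[...,1]<35),x,y); print(b)
print(go([x,y,.005],None,s),go([*b['xy'],.005],None,s))
cv2.imwrite('pics/c9.png',cv2.resize(q,(400,400))[...,::-1])
E
```

```text
avg tcp [ 0.5361 -0.3155  0.102 ] sd [0.0001 0.0001 0.0002] F [ 0.   0.1 -0.6] gap 0.0696 t 21.75
{'xy': [0.5339, -0.3182], 'wh': [31.3, 35.4], 'long': 142.8}
([-0.21, -0.04, 9.7], None, 'jaw deg', np.float64(-23.7)) ([-0.34, -0.09, 9.7], None, 'jaw deg', np.float64(-23.7))
```

View pics/c9.png

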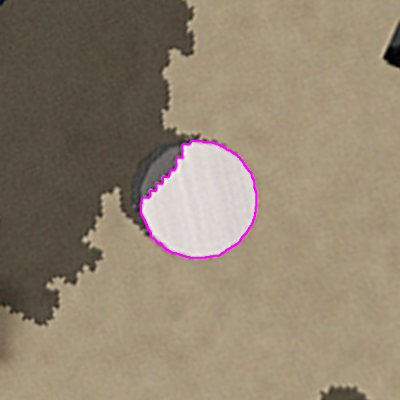

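Call:
play_rows([
  {"claw": 7, "delta_pos": [-0.15, 0, 4], "twist": 0},
  {"claw": 6, "delta_pos": [-0.15, 0, 8.5], "twist": 0},
  {"claw": 6, "delta_pos": [-0.15, 0, 9.75], "twist": 0},
  {"claw": 6, "delta_pos": [-0.15, 0, 9.75], "twist": 0},
  {"claw": 3.1, "delta_pos": [-0.15, 0, 9.75], "twist": 0},
  {"claw": 3.1, "delta_pos": [-0.15, 0, 9.75], "twist": 0},
  {"claw": 3.1, "delta_pos": [-0.15, 0, 9.75], "twist": 0},
  {"claw": 3.1, "delta_pos": [-0.15, 0, 9.75], "twist": 0},
], force=30)

```text
clock: 22.8
tcp_pos: [0.5368, -0.3192, 0.0066]
orientation: [0.002, 0.838, 0.546, 0.001]
wrist_force: [-0.6, 0.4, 6.8]
finger_gap: 0.0333
```

```bash
python3 - <<'E'
from h import *
s,i,im=avg(2)
print(go([.492,.0767,.10],None,s))
E
```

```text
avg tcp [ 0.5368 -0.3193  0.0066] sd [0. 0. 0.] F [0.1 0.8 7.2] gap 0.0329 t 22.85
([34.42, -20.02, -9.45], None, 'jaw deg', np.float64(-23.8))
```

Call:
play_rows([
  {"claw": 3.1, "delta_pos": [0, 0, -5], "twist": 0},
  {"claw": 3.1, "delta_pos": [0, 0, -9], "twist": 0},
  {"claw": 3.1, "delta_pos": [34.4, -20, -9.5], "twist": 0},
  {"claw": 3.1, "delta_pos": [34.4, -20, -9.5], "twist": 0},
  {"claw": 3.1, "delta_pos": [34.4, -20, -9.5], "twist": 0},
  {"claw": 3.1, "delta_pos": [34.4, -20, -9.5], "twist": 0},
  {"claw": 3.1, "delta_pos": [34.4, -20, -9.5], "twist": 0},
  {"claw": 3.1, "delta_pos": [34.4, -20, -9.5], "twist": 0},
  {"claw": 3.1, "delta_pos": [34.4, -20, -9.5], "twist": 0},
  {"claw": 3.1, "delta_pos": [34.4, -20, -9.5], "twist": 0},
  {"claw": 3.1, "delta_pos": [34.4, -20, -9.5], "twist": 0},
])

```text
clock: 24.28
tcp_pos: [0.4914, 0.0766, 0.0997]
orientation: [0.0, 0.838, 0.546, 0.0]
wrist_force: [-0.6, -0.1, -0.1]
finger_gap: 0.0329
```

```bash
python3 - <<'E'
from h import *
s,i,im=avg(3)
x,y,z=s['tcp_pos']; q=rect(im,i,x,y,z+.0115); g=cv2.cvtColor(q,cv2.COLOR_RGB2HSV)
try: print(blob(q,(g[...,2]>100)&(g[...,1]<35),x,y))
except Exception as e: print(e)
cv2.imwrite('pics/c10.png',cv2.resize(q,(500,500))[...,::-1])
print(go([.492,.0767,.0346],None,s))
E
```

```text
avg tcp [0.4914 0.0763 0.0996] sd [0.     0.0002 0.0001] F [-0.2 -0.1 -1.6] gap 0.033 t 24.38
{'xy': [0.494, 0.0798], 'wh': [56.1, 32.9], 'long': 64.8}
([0.06, 0.03, 6.5], None, 'jaw deg', np.float64(-23.9))
```

View pics/c10.png

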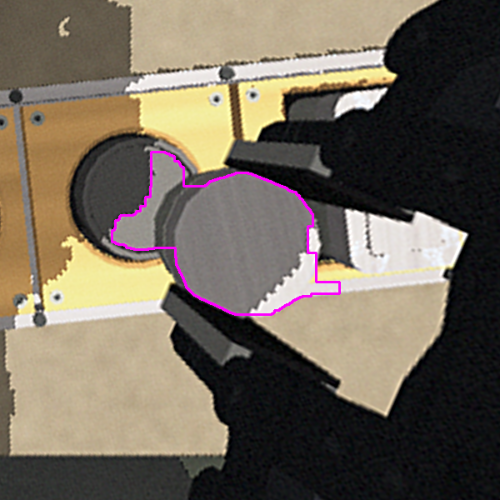

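The low tin is held level, offset about 1.5 mm toward +x+y from the TCP. I'll correct by about 1 mm and lower it into the riser seat.

Call:
play_rows([
  {"claw": 3.1, "delta_pos": [-0.1, 0, 3], "twist": 0},
  {"claw": 3.1, "delta_pos": [-0.1, 0, 5.5], "twist": 0},
  {"claw": 3.1, "delta_pos": [-0.1, 0, 6], "twist": 0},
  {"claw": 3.1, "delta_pos": [-0.1, 0, 6.4], "twist": 0},
  {"claw": 3.1, "delta_pos": [-0.1, 0, 6.7], "twist": 0},
  {"claw": 3.1, "delta_pos": [-0.1, 0, 6.7], "twist": 0},
  {"claw": 3.1, "delta_pos": [-0.1, 0, 6.7], "twist": 0},
])

```text
clock: 25.3
tcp_pos: [0.4914, 0.0758, 0.0345]
orientation: [0.001, 0.838, 0.546, 0.001]
wrist_force: [-4.9, -2.3, 10.7]
finger_gap: 0.0335
```

```bash
python3 -c "
from h import *
avg(2)"
```

```text
avg tcp [0.4914 0.0758 0.0345] sd [0. 0. 0.] F [-4.3 -1.5 12.1] gap 0.0326 t 25.35
```

Contact of 12 N at 34.5 mm, as expected (6.6 + 28). Releasing and retreating to a viewing pose.

Call:
play_rows([
  {"claw": 3.1, "delta_pos": [0, 0, -0.1], "twist": 0},
  {"claw": 5.2, "delta_pos": [0, 0, -0.1], "twist": 0},
  {"claw": 5.2, "delta_pos": [0, 0, -0.1], "twist": 0},
  {"claw": 5.2, "delta_pos": [0, 0, -0.1], "twist": 0},
  {"claw": 5.2, "delta_pos": [0, 0, -4], "twist": 0},
  {"claw": 5.2, "delta_pos": [0, 0, -10], "twist": 0},
  {"claw": 5.2, "delta_pos": [-3, -3, -18], "twist": 0},
  {"claw": 5.2, "delta_pos": [-3, -3, -18], "twist": 0},
  {"claw": 5.2, "delta_pos": [-3, -3, -18], "twist": 0},
  {"claw": 5.2, "delta_pos": [-3, -3, -18], "twist": 0},
])

```text
clock: 26.65
tcp_pos: [0.451, 0.061, 0.2113]
orientation: [-0.0, 0.838, 0.546, -0.0]
wrist_force: [-1.0, -0.3, -0.6]
finger_gap: 0.0517
```

```bash
python3 - <<'E'
from h import *
s,i,im=avg(2)
q=rect(im,i,.492,.0757,.046,half=.14,ppm=2000)
a=imaging.read_camera('side')[120:300,160:340]
cv2.imwrite('pics/fin.png',np.hstack([cv2.resize(q,(400,400)),cv2.resize(a,(400,400),interpolation=cv2.INTER_CUBIC)])[...,::-1])
E
```

```text
avg tcp [0.4508 0.061  0.2111] sd [0.0001 0.     0.0002] F [-0.1  0.7  0.2] gap 0.0517 t 26.7
```

I've used all 16 pictures, so I'll do the final check numerically. A lid at z = 46 mm must show its true size and sit concentric with its nest.

```bash
python3 - <<'E'
from h import *
s,i,im=avg(2)
for n,x,y in [('L 60',.4815,.1635),('low 36',.492,.0765),('O 66x40',.501,-.0113)]:
    q=rect(im,i,x,y,.046); lab=cv2.cvtColor(q,cv2.COLOR_RGB2HSV).astype(int)
    m=(lab[...,2]>105)&(lab[...,1]<25)
    try: print(n,blob(q,m,x,y))
    except Exception as e: print(n,e)
q=rect(im,i,.492,.0765,.046); g=cv2.cvtColor(q,cv2.COLOR_RGB2GRAY)
c=cv2.HoughCircles(cv2.GaussianBlur(g,(9,9),2),cv2.HOUGH_GRADIENT,1.5,60,param1=80,param2=40,minRadius=80,maxRadius=125)
if c is not None:
    for u,v,r in c[0][:3]: print('hough',round(.492-(v-300)/5000,4),round(.0765-(u-300)/5000,4),'d mm',round(r*.4,1))
for cam in ['top','side']:
    imaging.read_camera(cam); k=imaging.camera_info(cam)
    for t,z in [('tin_large',.03),('tin_low',.037),('tin_oblong',.03),('riser_wide',.005),('tin_square',.012),('riser_small',.02)]:
        print(cam,t,[(np.round(ray(k,(e[0]+e[2])/2,(e[1]+e[3])/2,z)[:2],3).tolist(),round(d['conf'],2)) for d in spotter.spot_in(cam,t)[:2] for e in [d['extent']]])
E
```

```text
avg tcp [0.4506 0.061  0.2108] sd [0.     0.     0.0001] F [ 0.2 -0.3  0.2] gap 0.0523 t 26.85
L 60 {'xy': [0.4819, 0.1633], 'wh': [58.1, 57.5], 'long': 87.3}
low 36 {'xy': [0.493, 0.077], 'wh': [36.4, 35.9], 'long': 55.7}
O 66x40 {'xy': [0.5015, -0.0102], 'wh': [65.9, 40.6], 'long': 6.3}
hough 0.4904 0.0808 d mm 47.7
top tin_large [([0.435, -0.512], 0.72), ([0.431, -0.372], 0.66)]
top tin_low [([0.494, -0.021], 0.6)]
top tin_oblong [([0.495, -0.019], 0.64)]
top riser_wide [([0.416, -0.253], 0.63), ([0.49, 0.064], 0.57)]
top tin_square [([0.432, -0.381], 0.86)]
top riser_small [([0.477, 0.061], 0.51)]
side tin_large [([0.446, -0.512], 0.75), ([0.482, 0.169], 0.66)]
side tin_low [([0.492, 0.065], 0.63)]
side tin_oblong [([0.513, -0.006], 0.63)]
side riser_wide [([0.43, -0.252], 0.89)]
side tin_square [([0.434, -0.377], 0.69)]
side riser_small [([0.504, 0.072], 0.51)]
```

```bash
python3 -c "
from workcell import env
print(env.hand_in())"
```

```text
the job is handed in; nothing more can be done
None
```

The jig is loaded and handed in at about 27 s on the robot clock, out of 109 s. I placed them in the order asked: large tin, oblong tin, small riser, then the low tin in the riser's seat.

**Height:** each piece met firm contact within about 0.2 mm of its expected seating height (14 mm above where it was picked up, or 28 mm for the low tin). Contact forces were 10 to 31 N at the wrist.

**Final check:** measured at 46 mm above the bench, all three lids sit within about 1.5 mm of their nest or seat centres:
- The low tin measured 36.4 x 35.9 mm.
- The oblong measured 65.9 x 40.6 mm and lies parallel to the jig.
- The large tin read 58 mm instead of 60 mm. It had also read slightly small (about 58 to 59.5 mm) earlier in the run, so I put this down to how the image is measured, not to its height.

**Left alone:** the square tin and wide riser are still where they were, within detection error. I never touched the purple look-alike.

**Gaps in the checks:**
- The 16-picture viewing limit ran out before the last look, so the final check, including the low tin after release, is by measurement only.
- In that check, the top camera's detector mislabelled the low tin and missed the large one. The side camera and the wrist measurements agreed with the placement.

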